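Park a top-heavy tilting finishing stand in the drying bay

ROBOT

A 7-joint arm with a two-finger parallel gripper is mounted at the origin on the work surface. World frame = base frame: x ahead of the robot, y to its left, z up, the work surface at z = 0. Lengths are in m, angles in rad, forces in N, time in s.
With the tool pointing down it reaches from about 0.4 to 0.85 m from the base axis. Payload 10.4 kg.
Tool frame: the origin (TCP) lies midway between the tips of the shut fingers; the grasp point (between the pads) lies r.grip_point_offset behind it (r.grip_point_offset is the distance from the TCP to the grasp point, in m); z points along the fingers, y is the line along which they close (so a half turn about z gives the same grasp; the last joint's range is limited). The gripper opens to 87 mm and grips with 3 to 60 N. Pads are 19 mm wide; open, the fingers measure 117 mm over their backs; the gripper's body (75 mm by 190 mm) begins 51 mm behind the grasp point.
Start: joints at [-1.226, 0.332, -0.065, 1.46, 0.022, 1.35, -0.088], TCP at [0.225, 0.583, 0.223] pointing down, gripper open.
Joint ranges: [-2.6, 2.6], [-0.5, 2.12], [-1.47, 1.34], [0.16, 2.42], [-1.27, 4.41], [0.06, 2.06], [-2.6, 2.6]. Speed limits (rad/s): [2.22, 2.22, 2.79, 2.79, 3.14, 3.14, 3.14].

INTERFACE

Orientations are given as a unit quaternion [x, y, z, w].
In Python, from bench import r gives the robot as it stands.
- The arm moves only by the tool play_rows, never from a script. Its arguments are lists of equal length, an entry for each row: "claw": the closure, from 0 (fully open) to 1 (shut); "delta_pos": the shift along the tool's x, y, z scaled (see below), a list of three; "delta_rot": the turn, a rotation vector about the tool's x, y, z scaled (see below), a list of three. A call has 1 to 8 rows; each row shifts and turns the commanded pose from where the row before left it, along the tool's axes as they then stand; what a row does not reach is not made up. The controller multiplies each number of a shift by 200 mm and each number of a turn by pi rad. A row lasts 1/10 s, in which the tool goes at most 50 mm and 8.59 degrees, less where a joint would pass 70% of its speed; a pose out of reach is approached as far as the arm can. A call with a number of a shift or a turn outside -1 to 1 is refused whole. A call with a gripper value outside its range is refused whole. The fingers move at their own pace and stop on an object; "squeeze" is the grip in N (left out, the last holds). Time passes only in rows, so rows that do not move let the fingers close. It gives the time, the measured TCP pose, the force, the opening and the grip force at its end, in the units of the state.
- r.read_state(): the state, without advancing time (a new reading comes with each control period).
- r.camera(name): name is "side" or "top" or "wrist"; returns a dict with "pixels" (384x512x3 uint8, red, green, blue), "camera_matrix" (3x3 intrinsics, pixels), "cam_to_world" (4x4, takes a point from camera to world coordinates); the wrist camera has in their place "hand_eye" (4x4, takes a point from camera to tool coordinates, whose origin is the TCP and whose axes are the flange's). Camera axes: x right, y up, looking along -z (the intrinsics and any distortion apply to the point x, -y, -z); pixel columns grow to the right and rows downward; lengths in m; the calibration is good to about 2 mm. A picture is of the moment at which its call begins: read the wrist's pose just before it. There is no depth.
- r.close_job(): hands the job in; it is judged then, once.
The state is a dict: "time": time; "joint_positions": joint angles; "joint_vel": joint speeds; "joint_torque": joint torques, N m; "ee_pos": TCP position; "eef_rot": TCP orientation; "ft_force": force on the tool from outside, world axes, zero at the start; "torque": the same for the moment, N m; "width": finger opening in m; "grip_force": force on a finger pad.
Only numpy, scipy, OpenCV 4.12 (cv2) and the standard library are available. Lean on these libraries where they do the work, as an engineer would, in place of code of your own. Each camera call takes 0.05 s, during which the arm holds its last target. There are 200 camera calls.

TASK

The white foam bottle model sits on a top-heavy tilting stand and has flopped over against its stop. Lift the stand off the table by its blue grip, get the model upright and keep it balanced there in the air, leaning on nothing, for five seconds with the base about level, so that its coat can be looked over. Then, with the model still upright, slide it gently between the two rubber pads of the drying bay, set the base down flat on the yellow-edged pad and let go, leaving the model standing between the pads; do not touch the model itself, and leave the other things where they are.

Things in the scene. Friction and masses are not known exactly. Their poses are not given: they have to be found in the camera images.
- stand: Finishing stand, loose, 0.63 kg without the model. Origin: underside of the base, below the pivot; x from grip to model, y left, z up. Plywood base 300 x 100 x 12 mm, x = -250 to 50 mm, steel ballast bar near its rear end. Two aluminium yoke plates at x = +-34 mm, 45 mm wide, up to z = 122 mm, carry the pivot. Blue grip post at x = -150 mm.
- grip (a point): Point in the blue square grip post (36 x 36 mm, 12 to 95 mm above the base's underside), 20 mm below its top, 75 mm above the base's underside, 150 mm behind the pivot. Stand and model together weigh 0.94 kg, acting about 60 mm ahead of this point (towards the model), so grip firmly.
- pivot (a point): Pivot of the model, 110 mm above the base's underside; its axis is the stand's x axis. A centring spring of 0.0135 N m/rad and damping of 0.0008 N m s/rad act on the joint angle, from the base: rolling the base pulls the model that way through the spring. Accelerating the pivot sideways by 1 m/s2 gives the model a moment of 0.0026 N m the other way.
- model (a joint): Lean of the model in the stand, rad: 0 square to the base; positive is right-handed about the stand's x axis (top towards the stand's right, -y). Stops at -0.20 and +0.20; it starts at about -0.20. Top-heavy: left alone on a level base, a lean grows e-fold in about 0.43 s until it meets a stop.
- weight (a point): Centre of the brass counterweight (38 mm across), 55 mm below the pivot, part of the tilting model. Whole tilting part, nominal: mass 0.305 kg (hidden factor 0.9 to 1.15 on mass and inertia), centre of mass 8.5 mm above the pivot, inertia about the pivot 0.00227 kg m2, gravity moment 0.0254 N m per rad from vertical, against the spring of 0.0135 N m/rad.
- model_top (a point): Centre of the top of the white foam model, an hourglass bottle, 195 mm above the pivot along the model's own z axis; axes turn with the model. It reaches from 35 to 195 mm above the pivot: lower bulge 66 mm, waist 42 mm, upper bulge (127 to 186 mm above the pivot) 60 mm in diameter.
- bay: Drying bay, fixed. Origin on the table, where the origin of the parked stand belongs; x as the parked stand's x (away from the robot), y left, z up. Flat yellow-edged grey pad (320 x 115 x 1 mm, may be ignored) from x = -260 to 60 mm shows where the base lies. Two posts 285 mm high at x = 30, y = +-98 mm, on feet beginning at y = +-73 mm.
- bay_pads (a point): Midpoint between the bay's two black rubber pads, 265 mm above the table, 12 mm ahead of the bay's origin. Pads 44 mm long (along the bay's x) and 40 mm high; their faces are 42 mm to either side, so the upper bulge of a centred model has 12 mm of play on each side. Open towards -x: slide in along +x.
- sanding_block: Cork sanding block 100 x 55 x 33 mm with a red underside; leave it alone.
- foam_block: White foam block 90 x 90 x 110 mm; leave it alone.
- marker: Black marker pen 130 x 17 x 17 mm; leave it alone.

How it is judged:
On the way:
1. the stand is lifted at least 25 mm and for 5 s the model stays balanced within 0.12 rad of square to the base, the base within 0.15 rad of level, the model touching and leaning on nothing (height (world z) of stand above 0.025 m and value of joint model between -0.12 and 0.12 rad and angle between each of stand, model_top's own z axis and vertical below 0.15 rad and contact force between model and anything else below 0.01 N), for 5 s.
At the end, for the whole second after the job is handed in: the stand lies flat on the table in the bay, within 30 mm along and 16 mm across the bay's origin and 0.15 rad of its direction, released and at rest, the model off its stops (within 0.17 rad), kept upright by the pads (x of stand in the frame of bay between -0.03 and 0.03 m and y of stand in the frame of bay between -0.016 and 0.016 m and angle between the x axis of stand and the x axis of bay, either way round below 0.15 rad and height (world z) of stand below 0.004 m and angle between stand's own z axis and vertical below 0.03 rad and value of joint model between -0.17 and 0.17 rad and angle between model_top's own z axis and vertical below 0.18 rad and linear speed of stand below 0.02 m/s and velocity of joint model between -0.1 and 0.1 rad/s); the robot touches nothing.
It fails at once if the stand tipped more than 0.35 rad, or dropped or flung (over 0.8 m/s) (angle between stand's own z axis and vertical above 0.35 rad or linear speed of stand above 0.8 m/s).
It fails at once if the model brought into the bay while flopped over (more than 0.18 rad of lean within 60 mm of the parking place) (horizontal distance between stand and bay below 0.06 m and (value of joint model above 0.18 rad or value of joint model below -0.18 rad)).
It fails at once if the model touched by the robot (contact force between model and the arm above 0.5 N or contact force between model and the fingers above 0.5 N).
It fails at once if the stand knocked against the bay (over 10 N) (contact force between stand and bay above 10 N).
It fails at once if another thing on the bench moved by more than 30 mm (distance of any of sanding_block, foam_block, marker from where it was at the start of the episode above 0.03 m).
It also fails if it takes over 72 s, if anything falls off the work surface, if the arm or the gripper's body presses on something with over 40 N, if the wrist force passes 120 N, or if a joint passes its speed limit or range.

## Working session

There is one attempt and no reset: what is moved stays moved. The work goes in short steps, Python scripts to look and compute and a tool call to move; the robot and the scene stay as the last step left them, time stands still between calls to the robot, and variables do not carry over. Pictures are saved under pics/ and viewed, at most 10 in all, crops included, and the job is handed in when it is done.

Besides the shell and the picture viewer there is one more tool, called after ">>>" by a JSON object that holds its "name" and its "arguments", one argument or row to a line. play_rows: Moves the arm, as the interface text tells. Shifts and turns lie within -1 to 1; 1 stands for 200 mm of shift or pi rad of turn. Its arguments: {"type":"object","properties":{"claw":{"type":"array"},"delta_pos":{"type":"array"},"delta_rot":{"type":"array"},"squeeze":{"type":"number"}},"required":["claw","delta_pos","delta_rot"]}

```bash
ls; mkdir -p pics; cat > h.py <<'E'
import numpy as np, cv2, json
from bench import r
from scipy.spatial.transform import Rotation as R
def snap(name,fn):
    s=r.read_state(); c=r.camera(name); cv2.imwrite(fn,c["pixels"][:,:,::-1])
    K=np.array(c["camera_matrix"])
    if "cam_to_world" in c: T=np.array(c["cam_to_world"])
    else:
        W=np.eye(4);W[:3,:3]=R.from_quat(s["eef_rot"]).as_matrix();W[:3,3]=s["ee_pos"];T=W@np.array(c["hand_eye"])
    np.savez(fn+".npz",K=K,T=T); return c,K,T
def ray(K,T,u,v):
    d=np.linalg.inv(K)@[u,v,1]; d=T[:3,:3]@[d[0],-d[1],-d[2]]; return T[:3,3],d
def at_z(K,T,u,v,z):
    o,d=ray(K,T,u,v); return o+d*(z-o[2])/d[2]
def proj(K,T,p):
    q=np.linalg.inv(T)@np.append(p,1); q=K@[q[0],-q[1],-q[2]]; return q[:2]/q[2]
E
python3 - <<'E'
from h import *
print(r.read_state(), r.grip_point_offset)
for n in("top","side"):
    c,K,T=snap(n,f"pics/{n}0.png"); print(n,{k:v for k,v in c.items() if k!="pixels"})
E
```

```text
pics
{'time': 0.0, 'joint_positions': array([-1.22560009,  0.33286514, -0.06473743,  1.46096875,  0.02160298,
        1.34992667, -0.08852646]), 'joint_vel': array([ 0.00015958,  0.00098131, -0.00099492, -0.00206894, -0.00032985,
        0.00064842,  0.00117878]), 'joint_torque': array([ 5.04679465e-04, -6.23258901e+01,  2.47302029e-02, -3.89878643e+01,
       -6.14213501e-02,  4.01805213e-02,  1.68458505e-04]), 'ee_pos': array([0.22456432, 0.58282285, 0.22174516]), 'eef_rot': array([ 1.82847981e-01,  9.83140923e-01, -7.28558227e-04, -1.04231376e-04]), 'ft_force': array([ 1.35197658e+00, -9.88077691e-02,  7.95382461e-04]), 'torque': array([-0.02058961,  0.04543395, -0.02985457]), 'grip_force': 0.0, 'width': 0.0869555685877938} 0.0187
top {'camera_matrix': array([[376.78118714,   0.        , 254.39544712],
       [  0.        , 376.78118714, 194.51043769],
       [  0.        ,   0.        ,   1.        ]]), 'cam_to_world': array([[ 0.02463671,  0.99474425, -0.09938267,  0.53587757],
       [-0.9995022 ,  0.02646966,  0.01716701, -0.1152151 ],
       [ 0.01970741,  0.09891025,  0.99490119,  1.24381308],
       [ 0.        ,  0.        ,  0.        ,  1.        ]])}
side {'camera_matrix': array([[460.06319742,   0.        , 261.61886503],
       [  0.        , 460.06319742, 195.84007138],
       [  0.        ,   0.        ,   1.        ]]), 'cam_to_world': array([[ 0.99725411,  0.05697027, -0.04731416,  0.5612632 ],
       [-0.07362398,  0.69382162, -0.71637356, -1.02381174],
       [-0.00798441,  0.71788993,  0.69611084,  1.04725162],
       [ 0.        ,  0.        ,  0.        ,  1.        ]])}
```

View pics/top0.png

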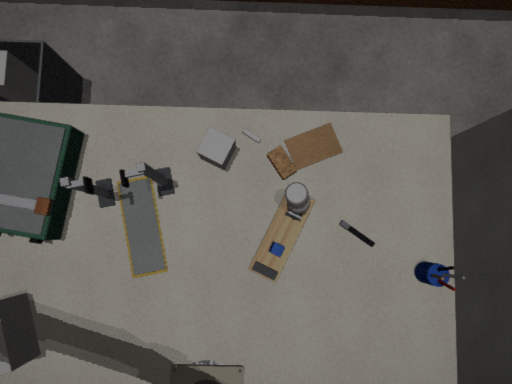

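View pics/side0.png

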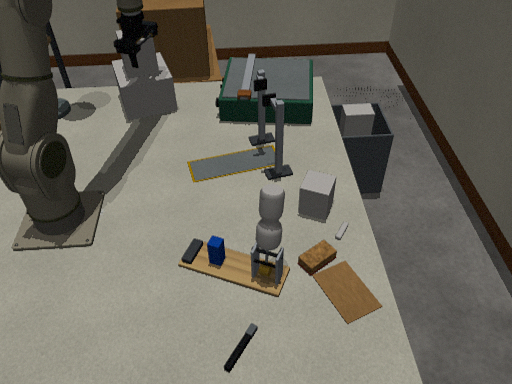

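The top view shows the stand with its grip at about (277,249) and its model at (297,195). The bay mat runs from about (150,275) to (138,180), with pads at (124,180) and (141,170). I'll enlarge both.

```bash
python3 - <<'E'
import cv2,numpy as np
a=cv2.imread("pics/top0.png")
f=lambda x0,y0,w,h:cv2.resize(a[y0:y0+h,x0:x0+w],None,fx=5,fy=5,interpolation=cv2.INTER_CUBIC)
# bay: x 95..180, y 160..280 ; stand: x 245..320, y 175..285
b=f(95,160,80,120);c=f(245,170,80,120)
cv2.imwrite("pics/crop0.png",cv2.convertScaleAbs(np.hstack([b,c]),alpha=1.4))
E
```

```text
(no output)
```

View pics/crop0.png

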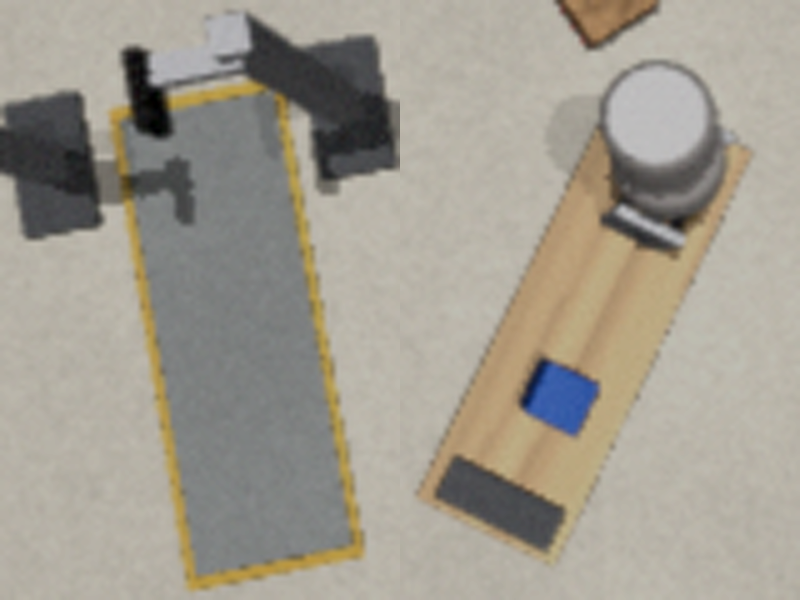

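```bash
python3 - <<'E'
from h import *
d=np.load("pics/top0.png.npz");K,T=d["K"],d["T"]
def P(cx,cy,ox,oy,z): return at_z(K,T,(cx+.5)/5-.5+ox,(cy+.5)/5-.5+oy,z)
b=[P(*c,95,160,0.001) for c in[(190,587),(362,550),(285,88),(112,113)]]
nl,nr,fr,fl=b
print("bay",np.round(b,4),[np.linalg.norm(b[i]-b[i-1]) for i in range(4)])
c=sum(b)/4; ax=(fl+fr-nl-nr); yb=np.arctan2(ax[1],ax[0]); 
u=np.array([np.cos(yb),np.sin(yb),0]);print("bay yaw",yb,"yaw from cross",np.arctan2(*(( (nl-nr+fl-fr))[[1,0]]))-np.pi/2,"origin",c+u*0.1)
s=[P(*q,245,170,0.012) for q in[(18,493),(152,562),(350,150)]]
print("stand",np.round(s,4),np.linalg.norm(s[0]-s[1]),np.linalg.norm(s[2]-s[1]))
ax=s[2]-s[1];ys=np.arctan2(ax[1],ax[0]);us=np.array([np.cos(ys),np.sin(ys),0])
rear=(s[0]+s[1])/2;print("yaw",ys,"rear",rear,"origin",rear+us*.25,"grip pred",rear+us*.1,"grip seen",P(163,398,245,170,0.095))
cs=(s[0]+s[2])/2; print("centre origin",cs+us*.1)
s=r.read_state();print(R.from_quat(s["eef_rot"]).as_matrix().round(3))
E
```

```text
bay [[0.3824 0.2494 0.001 ]
 [0.4084 0.1401 0.001 ]
 [0.7086 0.2052 0.001 ]
 [0.6888 0.318  0.001 ]] [np.float64(0.3140184440653796), np.float64(0.11235482868805044), np.float64(0.30719663561062155), np.float64(0.11448482017568952)]
bay yaw 0.21686958435448112 yaw from cross 0.2033146356759985 origin [0.64467603 0.24971201 0.001     ]
stand [[ 0.4198 -0.1224  0.012 ]
 [ 0.3781 -0.2097  0.012 ]
 [ 0.6474 -0.3351  0.012 ]] 0.09676246854400043 0.29704142611952306
yaw -0.4357371835189335 rear [ 0.39896157 -0.16603253  0.012     ] origin [ 0.62560136 -0.27155224  0.012     ] grip pred [ 0.48961749 -0.20824041  0.012     ] grip seen [ 0.48628951 -0.20809838  0.095     ]
centre origin [ 0.6242603  -0.27092786  0.012     ]
[[-0.933  0.36  -0.   ]
 [ 0.36   0.933 -0.001]
 [-0.    -0.001 -1.   ]]
```

```bash
cat >> h.py <<'E'
def tool_delta(Rm,dp): return Rm.T@np.asarray(dp)/0.2
E
python3 - <<'E'
from h import *
d=np.load("pics/top0.png.npz");K,T=d["K"],d["T"]
print("foam",at_z(K,T,217,148,.11),"sand",at_z(K,T,282,162,.03),"marker",at_z(K,T,357,233,.01))
s=r.read_state();Rm=R.from_quat(s["eef_rot"]).as_matrix();p=s["ee_pos"]
yaw=np.arctan2(-Rm[0,1],Rm[1,1]);dy=-0.4357-yaw;print("yaw",yaw,dy,"rot z tool/pi",-dy/np.pi)
R2=R.from_euler("z",dy).as_matrix()@Rm
w=np.array([.43,.2,.2217]);g=np.array([.487,-.2085,.2217])
print(tool_delta(R2,w-p),tool_delta(R2,g-w)); 
c,K,T=snap("wrist","pics/w0.png");print(c["hand_eye"],K)
E
```

```text
foam [ 0.788895   -0.01699195  0.11      ] sand [ 0.76635845 -0.22380227  0.03      ] marker [ 0.54140085 -0.47568556  0.01      ]
yaw -0.3678031841931291 -0.0678968158068709 rot z tool/pi 0.021612227711726877
[-1.73893835 -1.30202193  0.00252543] [-1.12040082 -1.73139475  0.00234265]
[[ 9.86493598e-04  9.59945376e-01  2.80185477e-01  7.73738764e-02]
 [ 9.99999445e-01 -1.05066390e-03  7.88295623e-05  3.12674796e-04]
 [ 3.70052839e-04  2.80185244e-01 -9.59945880e-01 -1.61886183e-01]
 [ 0.00000000e+00  0.00000000e+00  0.00000000e+00  1.00000000e+00]] [[304.24145038   0.         259.10925844]
 [  0.         304.24145038 187.84330229]
 [  0.           0.           1.        ]]
```

>>> {"name": "play_rows", "arguments": {
  "claw": [0,0,0,0,0,0,0,0],
  "delta_pos": [
    [0,0,0],
    [-0.1739,-0.1302,0],
    [-0.1739,-0.1302,0],
    [-0.1739,-0.1302,0],
    [-0.1739,-0.1302,0],
    [-0.1739,-0.1302,0],
    [-0.1739,-0.1302,0],
    [-0.1739,-0.1302,0]
  ],
  "delta_rot": [
    [0,0,0.0216],
    [0,0,0],
    [0,0,0],
    [0,0,0],
    [0,0,0],
    [0,0,0],
    [0,0,0],
    [0,0,0]
  ],
  "squeeze": 60
}}

```text
time: 0.95
ee_pos: [0.369, 0.3135, 0.2225]
eef_rot: [0.216, 0.976, 0.0, -0.0]
ft_force: [0.9, 0.1, 0.4]
width: 0.0871
grip_force: 0.0
```

>>> {"name": "play_rows", "arguments": {
  "claw": [0,0,0,0,0,0,0,0],
  "delta_pos": [
    [-0.1739,-0.1302,0],
    [-0.1739,-0.1302,0],
    [-0.1739,-0.1302,0],
    [-0.112,-0.1731,0],
    [-0.112,-0.1731,0],
    [-0.112,-0.1731,0],
    [-0.112,-0.1731,0],
    [-0.112,-0.1731,0]
  ],
  "delta_rot": [
    [0,0,0],
    [0,0,0],
    [0,0,0],
    [0,0,0],
    [0,0,0],
    [0,0,0],
    [0,0,0],
    [0,0,0]
  ]
}}

```text
time: 1.75
ee_pos: [0.4584, -0.0055, 0.2225]
eef_rot: [0.216, 0.976, 0.0, 0.0]
ft_force: [0.7, 1.1, -0.2]
width: 0.0868
grip_force: 0.0
```

>>> {"name": "play_rows", "arguments": {
  "claw": [0,0,0,0,0,0],
  "delta_pos": [
    [-0.112,-0.1731,0],
    [-0.112,-0.1731,0],
    [-0.112,-0.1731,0],
    [-0.112,-0.1731,0],
    [-0.112,-0.1731,0],
    [0,0,0]
  ],
  "delta_rot": [
    [0,0,0],
    [0,0,0],
    [0,0,0],
    [0,0,0],
    [0,0,0],
    [0,0,0]
  ]
}}

```text
time: 2.35
ee_pos: [0.4861, -0.2137, 0.2225]
eef_rot: [0.22, 0.976, -0.001, 0.0]
ft_force: [-0.6, 0.1, -0.5]
width: 0.0872
grip_force: 0.0
```

```bash
python3 - <<'E'
from h import *
c,K,T=snap("wrist","pics/w1.png")
s=r.read_state();Rm=R.from_quat(s["eef_rot"]).as_matrix();print(s["time"],s["ee_pos"],Rm.round(4),np.arctan2(-Rm[0,1],Rm[1,1]))
E
```

```text
2.4 [ 0.48642548 -0.21079956  0.22228837] [[-9.045e-01  4.264e-01 -8.000e-04]
 [ 4.264e-01  9.045e-01 -1.200e-03]
 [ 2.000e-04 -1.500e-03 -1.000e+00]] -0.4404797945793543
```

View pics/w1.png

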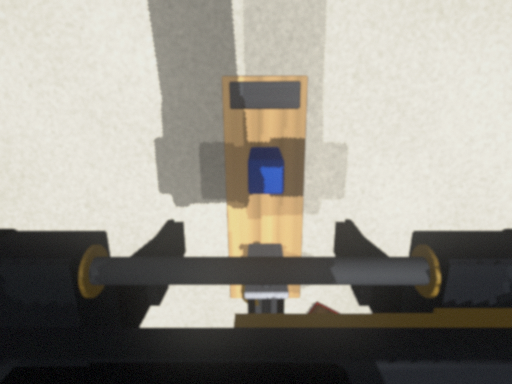

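```bash
python3 - <<'E'
from h import *
d=np.load("pics/w1.png.npz");K,T=d["K"],d["T"]
g=at_z(K,T,267,178,.095);print("grip",g)
c=[at_z(K,T,*q,.012) for q in[(222.5,77),(308,77),(228.5,297),(300,297)]];print(np.round(c,4))
a=(c[2]+c[3]-c[0]-c[1])/2;print("yaw",np.arctan2(a[1],a[0]),np.linalg.norm(a),np.linalg.norm(c[0]-c[1]))
print("rear mid",(c[0]+c[1])/2, "grip from rear",(c[0]+c[1])/2+.1*a/np.linalg.norm(a))
s=r.read_state();Rm=R.from_quat(s["eef_rot"]).as_matrix()
print(tool_delta(Rm,np.array([g[0],g[1],.056])-s["ee_pos"]))
E
```

```text
grip [ 0.48679536 -0.20559253  0.095     ]
[[ 0.3761 -0.2088  0.012 ]
 [ 0.4182 -0.1197  0.012 ]
 [ 0.6424 -0.3363  0.012 ]
 [ 0.6858 -0.2441  0.012 ]]
yaw -0.4408865747371659 0.2951612601017271 0.09851225436492995
rear mid [ 0.39716332 -0.16424311  0.012     ] grip from rear [ 0.48760069 -0.20691725  0.012     ]
[0.00924819 0.02557044 0.83140688]
```

>>> {"name": "play_rows", "arguments": {
  "claw": [0,0,0,0,0,0,0,0],
  "delta_pos": [
    [0.009,0.022,0],
    [0,0,0.138],
    [0,0,0.138],
    [0,0,0.138],
    [0,0,0.138],
    [0,0,0.138],
    [0,0,0.14],
    [0,0,0]
  ],
  "delta_rot": [
    [0,0,0],
    [0,0,0],
    [0,0,0],
    [0,0,0],
    [0,0,0],
    [0,0,0],
    [0,0,0],
    [0,0,0]
  ]
}}

```text
time: 3.2
ee_pos: [0.4854, -0.2004, 0.0536]
eef_rot: [0.215, 0.977, 0.0, -0.003]
ft_force: [-0.3, -0.5, 0.3]
width: 0.0867
grip_force: 0.0
```

>>> {"name": "play_rows", "arguments": {
  "claw": [1,1,1,1,1,1,1,1],
  "delta_pos": [
    [0,0,0],
    [0,0,0],
    [0,0,0],
    [0,0,0],
    [0,0,0],
    [0,0,0],
    [0,0,0],
    [0,0,0]
  ],
  "delta_rot": [
    [0,0,0],
    [0,0,0],
    [0,0,0],
    [0,0,0],
    [0,0,0],
    [0,0,0],
    [0,0,0],
    [0,0,0]
  ],
  "squeeze": 60
}}

```text
time: 4.0
ee_pos: [0.4869, -0.2043, 0.0567]
eef_rot: [0.217, 0.976, -0.0, -0.0]
ft_force: [-2.4, -2.9, 2.2]
width: 0.0356
grip_force: 60.0
```

```bash
python3 - <<'E'
from h import *
s=r.read_state();Rm=R.from_quat(s["eef_rot"]).as_matrix();print(s["time"],s["ee_pos"],Rm.round(4),s["width"],s["grip_force"],s["ft_force"],s["torque"])
E
```

```text
4.0 [ 0.48690789 -0.20429483  0.05666258] [[-9.061e-01  4.231e-01 -3.000e-04]
 [ 4.231e-01  9.061e-01 -9.000e-04]
 [-1.000e-04 -9.000e-04 -1.000e+00]] 0.035630481708312525 59.99052308499813 [-2.36072896 -2.91353422  2.20980223] [-0.85263328  0.62456382 -0.1920664 ]
```

>>> {"name": "play_rows", "arguments": {
  "claw": [1,1,1,1,1,1,1,1],
  "delta_pos": [
    [0,0,-0.02],
    [0,0,-0.04],
    [0,0,-0.06],
    [0,0,-0.06],
    [0,0,-0.06],
    [0,0,-0.04],
    [0,0,-0.02],
    [0,0,0]
  ],
  "delta_rot": [
    [0,0,0],
    [0,0,0],
    [0,0,0],
    [0,0,0],
    [0,0,0],
    [0,0,0],
    [0,0,0],
    [0,0,0]
  ]
}}

```text
time: 4.8
ee_pos: [0.4876, -0.2033, 0.1171]
eef_rot: [0.216, 0.976, 0.0, 0.0]
ft_force: [0.3, 0.0, -10.2]
width: 0.0356
grip_force: 60.0
```

```bash
python3 - <<'E'
from h import *
s=r.read_state();Rm=R.from_quat(s["eef_rot"]).as_matrix();p=s["ee_pos"]
print(s["time"],p,Rm.round(4),s["width"],s["grip_force"],s["ft_force"],s["torque"])
yaw=np.arctan2(-Rm[0,1],Rm[1,1]);N=20
tgt=np.array([.4005,.1979,p[2]]);w=np.ones(N);w[0]=w[-1]=.3;w[1]=w[-2]=.7;w/=w.sum()
for k in range(N):
    d=tool_delta(Rm,(tgt-p)*w[k]);dy=(.21-yaw)*w[k];print(d.round(4).tolist(),round(-dy/np.pi,4));Rm=R.from_euler("z",dy).as_matrix()@Rm
snap("side","pics/s1.png")
E
```

```text
4.8 [ 0.48764118 -0.2032563   0.11709474] [[-9.066e-01  4.219e-01  1.000e-03]
 [ 4.219e-01  9.066e-01  2.000e-04]
 [-8.000e-04  6.000e-04 -1.000e+00]] 0.035628921216558584 59.968645395711064 [  0.32408193   0.0161456  -10.23924168] [0.20976646 0.51326978 0.02471115]
[0.0207, 0.0272, -0.0] -0.0034
[0.0476, 0.0641, -0.0] -0.008
[0.0657, 0.0932, -0.0] -0.0114
[0.0623, 0.0955, 0.0] -0.0114
[0.0588, 0.0977, 0.0] -0.0114
[0.0553, 0.0997, 0.0] -0.0114
[0.0517, 0.1017, 0.0] -0.0114
[0.048, 0.1034, 0.0] -0.0114
[0.0442, 0.1051, 0.0] -0.0114
[0.0404, 0.1066, 0.0] -0.0114
[0.0366, 0.108, 0.0] -0.0114
[0.0327, 0.1092, 0.0] -0.0114
[0.0288, 0.1103, 0.0] -0.0114
[0.0248, 0.1113, 0.0] -0.0114
[0.0208, 0.1121, 0.0] -0.0114
[0.0167, 0.1128, 0.0] -0.0114
[0.0127, 0.1133, 0.0001] -0.0114
[0.0086, 0.1137, 0.0001] -0.0114
[0.0032, 0.0798, 0.0] -0.008
[0.0005, 0.0342, 0.0] -0.0034
```

View pics/s1.png

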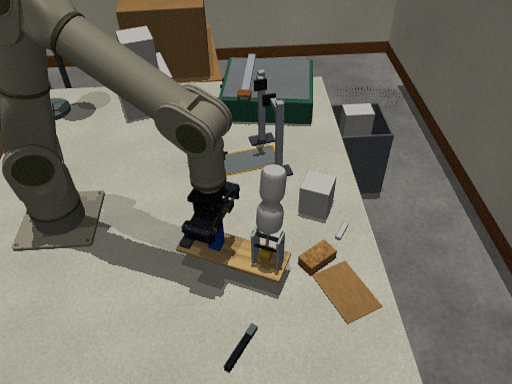

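The side view shows the stand held level in the air, with the model at (272,175) still leaning on its stop and the bay behind it at about (270,110). Next I carry it to the lane in front of the bay.

>>> {"name": "play_rows", "arguments": {
  "claw": [1,1,1,1,1,1,1,1],
  "delta_pos": [
    [0.0207,0.0272,0],
    [0.0476,0.0641,0],
    [0.0657,0.0932,0],
    [0.0623,0.0955,0],
    [0.0588,0.0977,0],
    [0.0553,0.0997,0],
    [0.0517,0.1017,0],
    [0.048,0.1034,0]
  ],
  "delta_rot": [
    [0,0,-0.0034],
    [0,0,-0.008],
    [0,0,-0.0114],
    [0,0,-0.0114],
    [0,0,-0.0114],
    [0,0,-0.0114],
    [0,0,-0.0114],
    [0,0,-0.0114]
  ]
}}

```text
time: 5.65
ee_pos: [0.4525, -0.0453, 0.1163]
eef_rot: [0.091, 0.996, 0.0, -0.0]
ft_force: [0.9, 0.3, -10.0]
width: 0.0355
grip_force: 60.0
```

>>> {"name": "play_rows", "arguments": {
  "claw": [1,1,1,1,1,1,1,1],
  "delta_pos": [
    [0.0442,0.1051,0],
    [0.0404,0.1066,0],
    [0.0366,0.108,0],
    [0.0327,0.1092,0],
    [0.0288,0.1103,0],
    [0.0248,0.1113,0],
    [0.0208,0.1121,0],
    [0.0167,0.1128,0]
  ],
  "delta_rot": [
    [0,0,-0.0114],
    [0,0,-0.0114],
    [0,0,-0.0114],
    [0,0,-0.0114],
    [0,0,-0.0114],
    [0,0,-0.0114],
    [0,0,-0.0114],
    [0,0,-0.0114]
  ]
}}

```text
time: 6.45
ee_pos: [0.4144, 0.1329, 0.1165]
eef_rot: [-0.052, 0.999, 0.0, -0.0]
ft_force: [0.1, -0.2, -9.4]
width: 0.0354
grip_force: 60.0
```

>>> {"name": "play_rows", "arguments": {
  "claw": [1,1,1,1,1,1,1],
  "delta_pos": [
    [0.0127,0.1133,0],
    [0.0086,0.1137,0],
    [0.0032,0.0798,0],
    [0.0005,0.0342,0],
    [0,0,0.05],
    [0,0,0.05],
    [0,0,0]
  ],
  "delta_rot": [
    [0,0,-0.0114],
    [0,0,-0.0114],
    [0,0,-0.008],
    [0,0,-0.0034],
    [0,0,0],
    [0,0,0],
    [0,0,0]
  ]
}}

```text
time: 7.15
ee_pos: [0.3994, 0.196, 0.0945]
eef_rot: [-0.103, 0.995, -0.001, -0.002]
ft_force: [-0.5, -0.8, -9.1]
width: 0.0355
grip_force: 60.0
```

```bash
python3 - <<'E'
from h import *
c,K,T=snap("top","pics/t1.png")
s=r.read_state();Rm=R.from_quat(s["eef_rot"]).as_matrix();print(s["time"],s["ee_pos"],Rm.round(4),np.arctan2(-Rm[0,1],Rm[1,1]),s["torque"],s["joint_positions"])
a=c["pixels"][:,:,::-1][120:270,70:230];cv2.imwrite("pics/t1c.png",cv2.resize(a,None,fx=4,fy=4,interpolation=cv2.INTER_CUBIC))
E
```

```text
7.2 [0.39988733 0.19638318 0.09536146] [[-0.9786 -0.2056 -0.002 ]
 [-0.2056  0.9786 -0.0017]
 [ 0.0023 -0.0013 -1.    ]] 0.20705255201338854 [-0.06831121  0.61118073  0.01668835] [-0.84224835  0.05215033  0.2915679   2.07853077 -0.01709698  1.01575622
  1.23584106]
```

View pics/t1c.png

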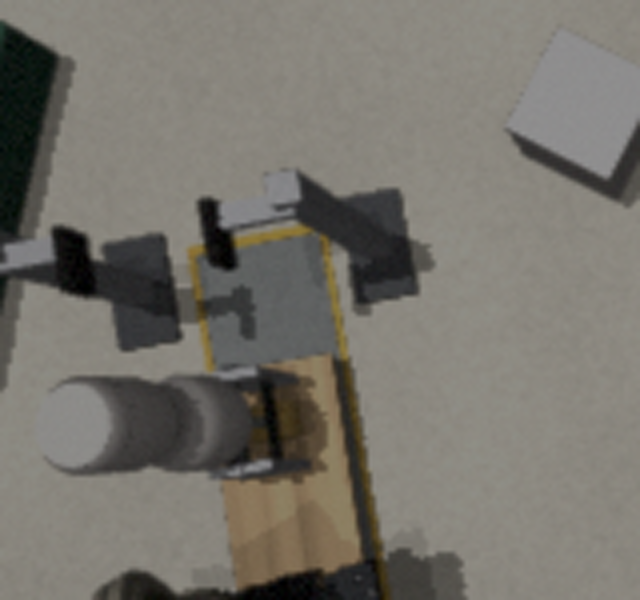

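```bash
python3 - <<'E'
from h import *
a=cv2.imread("pics/t1.png");d=np.load("pics/t1.png.npz");K,T=d["K"],d["T"]
g=a.astype(int).mean(2);print(g[226,78:136:1].astype(int));print(g[208:245,89].astype(int));print(a[226,89],a[226,105],a[250,80])
print("pads mid",at_z(K,T,106.1,181.6,.267))
yb=.21;u=np.array([np.cos(yb),np.sin(yb),0]);v=np.array([-u[1],u[0],0]);O=np.array([.645,.25,0])
for y in(.042,-.042):
  for x in(-.01,.034): print("pad",y,x,[(4*(proj(K,T,O+u*x+v*y+np.array([0,0,z]))-[69.6,119.6])).round(0) for z in(.285,.245)])
m=(g>165).astype(np.uint8);n,l,st,ce=cv2.connectedComponentsWithStats(m[190:260,75:150]);print(st,ce)
s=r.read_state();Rm=R.from_quat(s["eef_rot"]).as_matrix();p=s["ee_pos"]
X=-Rm[:,0];Y=Rm[:,1];Z=-Rm[:,2]
piv=p+X*.15+Z*(.110-.0563)
for q in(-.2,-.1,0,.1,.2):
  t=piv+.195*(np.cos(q)*Z-np.sin(q)*Y); print(q,proj(K,T,t))
E
```

```text
[135 136 137 137 138 138 137 139 138 138 137 138 139 137 137 137 138 138
 135 125 101  86  78  69  62  65  63  62  63  60  59  59  57  54  55  55
  47  44  54  59  70  68  78  96  99  91  80  72  67  63  63  60  55  52
  48  41  38  34]
[132 133 134 134 130 128  81  94 133 137 139 137 137 138 138 139 137 138
 138 137 137 138 137 137 138 136 139 136 119  84  86 129 131 132 132 132
 130]
[137 139 140] [60 61 65] [128 136 139]
pads mid [0.65686721 0.2534392  0.267     ]
pad 0.042 -0.01 [array([ 76., 290.]), array([101., 297.])]
pad 0.042 0.034 [array([ 66., 223.]), array([ 92., 232.])]
pad -0.042 -0.01 [array([208., 266.]), array([228., 274.])]
pad -0.042 0.034 [array([197., 199.]), array([218., 209.])]
[[   0    0   75   70 5250]] [[37.  34.5]]
-0.2 [ 86.37480639 226.58386071]
-0.1 [ 93.99462858 225.08237461]
0 [102.05026344 223.57833363]
0.1 [110.40930483 222.09653001]
0.2 [118.93294456 220.66114691]
```

>>> {"name": "play_rows", "arguments": {
  "claw": [1,1,1,1],
  "delta_pos": [
    [0,0,0],
    [0,0,0],
    [0,0,0],
    [0,0,0]
  ],
  "delta_rot": [
    [-0.01,0,0],
    [-0.01,0,0],
    [0,0,0],
    [0,0,0]
  ]
}}

```text
time: 7.7
ee_pos: [0.4007, 0.1977, 0.0968]
eef_rot: [-0.104, 0.994, 0.031, -0.003]
ft_force: [-0.8, -0.1, -10.0]
width: 0.0358
grip_force: 60.0
```

```bash
python3 - <<'E'
from bal import *
for i in range(3):
    s,phi,q,n,c,uv=measure();print(s["time"],phi,q,n,uv,s["ee_pos"])
E
```

```text
7.7 -0.06226756790709141 -0.12255024098757591 335 [ 97.85373134 223.43283582] [0.40065963 0.19765064 0.09681823]
7.75 -0.06228186150127806 -0.10688511597822518 338 [ 98.9704142  223.28994083] [0.40052599 0.197919   0.09675852]
7.8 -0.062363182707993015 -0.0914571449480993 334 [100.13173653 223.03892216] [0.40043872 0.19810233 0.09670704]
```

>>> {"name": "play_rows", "arguments": {
  "claw": [1],
  "delta_pos": [
    [0,0,0]
  ],
  "delta_rot": [
    [0.01,0,0]
  ]
}}

```text
time: 7.95
ee_pos: [0.4005, 0.1974, 0.0966]
eef_rot: [-0.104, 0.994, 0.015, -0.002]
ft_force: [-0.5, -1.0, -9.4]
width: 0.0357
grip_force: 60.0
```

```bash
python3 - <<'E'
from bal import *
for i in range(6):
    s,phi,q,n,c,uv=measure();print(s["time"],phi,q,n,uv)
E
```

```text
7.95 -0.030835463525042624 -0.012853546254184323 342 [103.70175439 222.40643275]
8.0 -0.02857982120113244 0.004646190560407402 345 [104.31594203 222.44927536]
8.05 -0.03082915847106852 0.019435086037084454 350 [105.59142857 222.16      ]
8.1 -0.03178437255717415 0.03418663813701774 349 [107.04011461 221.90544413]
8.15 -0.03203604134161555 0.051488112408523676 350 [108.68285714 221.45428571]
8.2 -0.03200054119279375 0.07098973325708276 350 [110.49714286 221.34      ]
```

```bash
sed -i 's/np.arcsin(-Y\[2\]) # .*/np.arcsin(Y[2])/' bal.py; cat >> bal.py <<'E'
OFF=0.017
def step(x,phi,dphi,dt,f=F):
    k1=deriv(x,phi,f);x=x+dt*deriv(x+dt/2*k1,phi+dphi*dt/2,f)
    q=x[0]-phi-dphi*dt
    if q>.2: x[0]-=q-.2;x[1]=min(x[1],dphi)
    if q<-.2: x[0]-=q+.2;x[1]=max(x[1],dphi)
    return x
def run_rows(x,phi,rows,f=F):
    dp=0.
    for d in list(rows):
        v=d/.1;x=x.copy();x[1]+=AL*(v-dp);dp=v
        for _ in range(10): x=step(x,phi,v,.01,f);phi+=v*.01
    x=x.copy();x[1]-=AL*dp
    return x,phi
def Phi(dt,f=F):
    from scipy.linalg import expm
    return expm(np.array([[0,1,0],[A0-S/f,-C/f,1],[0,0,0]])*dt)
def plan(x,phi,N=25,lat=None,f=F):
    # linear MPC: choose row increments
    A=[];base=[]
    def traj(rows):
        out=[];xx=x.copy();p=phi
        for d in rows:
            dt=.1;v=d/dt;xx=xx.copy();pv=p
            for _ in range(5):
                k1=deriv(xx,p,f);xx=xx+.02*deriv(xx+.01*k1,p+v*.01,f);p+=v*.02
            xx=xx+np.array([AL*d,0,0])
            out+= [2*(xx[0]-p),1.5*p,0.3*xx[1],2.0*d]
        out+=[20*(xx[0]+xx[1]/2.29+x[2]/5.24)]
        return np.array(out)
    b0=traj(np.zeros(N));J=np.array([traj(.01*np.eye(N)[k])-b0 for k in range(N)]).T/.01
    return lsq_linear(J,-b0,bounds=(-.08,.08)).x
def cycle(nrows,ncam=2):
    st=json.load(open("st.json"));x=np.array(st["x"]);P=np.array(st["P"]);phi=st["phi"];t=st["t"];rows=st["rows"]
    s=r.read_state();T=len(rows)*.1
    print("dt",round(s["time"]-t,3),"expected",T)
    x,phi=run_rows(x,phi,rows);M=Phi(T);P=M@P@M.T+np.diag([1e-5,2e-4,2e-4])*(T/.4)
    for i in range(ncam):
        s,ph,q,n,c,uv=measure(OFF);q=q if q is None else q
        phi=ph
        if q is not None and 280<n<450:
            z=q+ph;inn=z-x[0];H=np.array([1,0,0]);Sg=P@H;K=Sg/(Sg[0]+.0025**2);x=x+K*inn;P=P-np.outer(K,Sg)
            print("t %.2f phi %.4f q %.4f innov %.4f area %d x %s"%(s["time"],ph,q,inn,n,x.round(4)))
        else: print("BAD",q,n)
        x,phi=run_rows(x,phi,[0,]*0);M=Phi(.05);xx=x.copy()
        for _ in range(5): xx=step(xx,phi,0,.01)
        x=xx;P=M@P@M.T+np.diag([1e-6,2e-5,2e-5])
    d=plan(x,phi);u=np.round(-d[:nrows]/np.pi,4)
    print("ROLL rows:",u.tolist());rows=(-u*np.pi).tolist()
    xe,pe=run_rows(x,phi,rows);print("pred end theta,vel",xe.round(3),"phi",round(pe,4),"q",round(xe[0]-pe,3),"std",np.sqrt(np.diag(P)).round(4), "z",s["ee_pos"].round(4))
    json.dump(dict(x=x.tolist(),P=P.tolist(),phi=phi,t=s["time"]+.05,rows=rows),open("st.json","w"))
E
python3 - <<'E'
from bal import *
# fit f, bias to fall data: t, phi, q
t=np.array([7.95,8.0,8.05,8.1,8.15,8.2]);ph=np.array([.0308,.0286,.0308,.0318,.032,.032]);q=np.array([-.0129,.0046,.0194,.0342,.0515,.071])-.017
th=q+ph;c=np.polyfit(t-8.2,th,2);print("theta fit",c)
for i in range(2):
    s,phi,q,n,c,uv=measure(OFF);print(s["time"],phi,q,n,uv)
E
```

```text
theta fit [0.16428571 0.37947143 0.08563571]
8.25 0.03193211248191397 0.07422153208451333 354 [112.30508475 220.94632768]
8.3 0.03186425051151612 0.09675301537620326 349 [114.25787966 220.62750716]
```

>>> {"name": "play_rows", "arguments": {
  "claw": [1,1,1,1,1,1,1,1],
  "delta_pos": [
    [0,0,0],
    [0,0,0],
    [0,0,0],
    [0,0,0],
    [0,0,0],
    [0,0,0],
    [0,0,0],
    [0,0,0]
  ],
  "delta_rot": [
    [0,0,0],
    [0,0,0],
    [0,0,0],
    [0,0,0],
    [0.0051,0,0],
    [0.0051,0,0],
    [0,0,0],
    [0,0,0]
  ]
}}

```text
time: 9.15
ee_pos: [0.4003, 0.1982, 0.0966]
eef_rot: [-0.105, 0.995, -0.0, 0.0]
ft_force: [0.3, 0.1, -9.2]
width: 0.0354
grip_force: 60.0
```

```bash
python3 - <<'E'
from bal import *
for i in range(3):
    s,phi,q,n,c,uv=measure(OFF);print(s["time"],phi,q,n,uv,s["ee_pos"])
X,Y,Z,p,piv,phi=geom(s);print(X,Y,Z)
# predicted outcome of ramp from + stop
for f in(.9,1,1.15):
    for rate in(.015,):
        x=np.array([.2,0,0]);ph=0.
        x,ph=run_rows(x,ph,[-rate]*5);a=x.copy();x,ph=run_rows(x,ph,[0],f);print(f,a,x,ph)
E
```

```text
9.15 -0.000553775363262705 0.16985588446844235 348 [116.79310345 220.36781609] [0.40031639 0.1981638  0.09655249]
9.2 -0.0004752712000220714 0.1714087614175368 348 [117.01149425 220.27586207] [0.40031246 0.19803754 0.09651553]
9.25 -0.0005069680120079065 0.17595386450042394 351 [117.47578348 220.31908832] [0.40038496 0.19789257 0.0965315 ]
[9.78227377e-01 2.07536016e-01 3.07126467e-05] [-2.07535974e-01  9.78227255e-01 -5.06967990e-04] [-1.35258065e-04  4.89555988e-04  9.99999871e-01]
0.9 [ 0.125  -0.1593  0.    ] [ 0.10963662 -0.14922912  0.        ] -0.07500000000000004
1 [ 0.125  -0.1593  0.    ] [ 0.11024598 -0.13722491  0.        ] -0.07500000000000004
1.15 [ 0.125  -0.1593  0.    ] [ 0.11096415 -0.1230388   0.        ] -0.07500000000000004
```

```bash
python3 - <<'E'
from bal import *
for i in range(4):
    s,phi,q,n,c,uv=measure(0);print(s["time"],phi,q,n,uv)
E
```

```text
9.3 -0.0004667107247216541 0.19954316327142757 352 [118.06818182 220.15056818]
9.35 -0.0004994777459507191 0.20507753738800275 354 [118.56779661 220.01694915]
9.4 -0.0005119326263415397 0.20469986914998775 355 [118.54929577 219.9943662 ]
9.45 -0.0004788687925903766 0.2053345831822659 353 [118.59490085 219.97733711]
```

```bash
python3 - <<'E'
import re
t=open("bal.py").read()
t=t.replace("np.interp(uv[0],us,qs)-off","(np.interp(uv[0],us,qs)-off)/SC").replace("OFF=0.017","OFF=0.011").replace("F=float","SC=0.97\nF=float")
open("bal.py","w").write(t)
import json
json.dump(dict(x=[.1995,0,0],P=[[3e-5,0,0],[0,3e-4,0],[0,0,4e-3]],phi=-.0005,t=9.5,rows=[-.005*3.14159]*5),open("st.json","w"))
E
python3 -c "
from bal import *
x,p=run_rows(np.array([.1,-.1,0]),-.07,[0]);print(x,p);print(plan(np.array([.12,-.16,0]),-.0785)[:8].round(4))"
```

```text
[ 0.09062137 -0.08847598  0.        ] -0.07
[-0.0136  0.0179  0.0206  0.0167  0.0121  0.0085  0.0058  0.0039]
```

>>> {"name": "play_rows", "arguments": {
  "claw": [1,1,1,1,1],
  "delta_pos": [
    [0,0,0],
    [0,0,0],
    [0,0,0],
    [0,0,0],
    [0,0,0]
  ],
  "delta_rot": [
    [0.005,0,0],
    [0.005,0,0],
    [0.005,0,0],
    [0.005,0,0],
    [0.005,0,0]
  ]
}}

```text
time: 10.0
ee_pos: [0.4003, 0.1981, 0.0965]
eef_rot: [-0.104, 0.994, -0.04, 0.004]
ft_force: [0.6, 0.5, -8.3]
width: 0.0352
grip_force: 60.0
```

```bash
python3 -c "
from bal import *
cycle(3,3)"
```

```text
dt 0.5 expected 0.5
t 10.00 phi -0.0803 q 0.2009 innov -0.0004 area 351 x [ 0.1206 -0.1678 -0.0007]
t 10.05 phi -0.0811 q 0.1933 innov -0.0003 area 355 x [ 0.1122 -0.1594 -0.002 ]
t 10.10 phi -0.0798 q 0.1835 innov -0.0008 area 355 x [ 0.104  -0.1553 -0.0055]
ROLL rows: [-0.008, -0.0057, -0.004]
pred end theta,vel [ 0.054 -0.107 -0.005] phi -0.0242 q 0.078 std [0.0029 0.0244 0.0524] z [0.4002 0.1985 0.0965]
```

Excellent agreement with the model.

>>> {"name": "play_rows", "arguments": {
  "claw": [1,1,1],
  "delta_pos": [
    [0,0,0],
    [0,0,0],
    [0,0,0]
  ],
  "delta_rot": [
    [-0.008,0,0],
    [-0.0057,0,0],
    [-0.004,0,0]
  ]
}}

```text
time: 10.45
ee_pos: [0.4005, 0.1973, 0.0966]
eef_rot: [-0.104, 0.995, -0.011, 0.001]
ft_force: [0.3, -0.2, -9.4]
width: 0.0357
grip_force: 60.0
```

```bash
python3 -c "
from bal import *
cycle(4,3)"
```

```text
dt 0.3 expected 0.30000000000000004
t 10.45 phi -0.0219 q 0.0789 innov 0.0032 area 355 x [ 0.0568 -0.0963  0.0042]
t 10.50 phi -0.0216 q 0.0757 innov 0.0018 area 352 x [ 0.0534 -0.0819  0.0087]
t 10.55 phi -0.0227 q 0.0739 innov 0.0017 area 352 x [ 0.0504 -0.0687  0.013 ]
ROLL rows: [0.0062, -0.0016, -0.0029, -0.0026]
pred end theta,vel [ 0.026 -0.047  0.013] phi -0.0199 q 0.046 std [0.0026 0.0188 0.0363] z [0.4006 0.1972 0.0966]
```

>>> {"name": "play_rows", "arguments": {
  "claw": [1,1,1,1],
  "delta_pos": [
    [0,0,0],
    [0,0,0],
    [0,0,0],
    [0,0,0]
  ],
  "delta_rot": [
    [0.0062,0,0],
    [-0.0016,0,0],
    [-0.0029,0,0],
    [-0.0026,0,0]
  ]
}}

```text
time: 11.0
ee_pos: [0.4003, 0.198, 0.0965]
eef_rot: [-0.104, 0.994, -0.01, 0.001]
ft_force: [0.0, -0.4, -9.6]
width: 0.0355
grip_force: 60.0
```

```bash
python3 -c "
from bal import *
cycle(4,3)"
```

```text
dt 0.4 expected 0.4
t 11.00 phi -0.0200 q 0.0697 innov 0.0238 area 349 x [0.0489 0.0182 0.0561]
t 11.05 phi -0.0196 q 0.0691 innov -0.0005 area 353 x [0.0497 0.0264 0.0553]
t 11.10 phi -0.0202 q 0.0726 innov 0.0011 area 351 x [0.0519 0.0387 0.0571]
ROLL rows: [0.0255, 0.0169, -0.0067, -0.0103]
pred end theta,vel [-0.083 -0.691  0.057] phi -0.1 q 0.017 std [0.0026 0.0185 0.0301] z [0.4005 0.1976 0.0965]
```

```bash
sed -i 's/2.0\*d\]/8.0*d]/; s/0.3\*xx\[1\]/0.5*xx[1]/' bal.py; python3 -c "
from bal import *
st=json.load(open('st.json'));x=np.array(st['x']);phi=st['phi']
d=plan(x,phi);print(d[:10].round(3))
u=np.round(-d[:3]/np.pi,4);print(u);rows=(-u*np.pi).tolist()
for f in(.9,1,1.15):print(run_rows(x,phi,rows,f))
st['rows']=rows;json.dump(st,open('st.json','w'))"
```

```text
[-0.065 -0.028 -0.005  0.007  0.013  0.015  0.015  0.014  0.012  0.01 ]
[0.0208 0.0089 0.0017]
(array([ 0.06697646, -0.0291061 ,  0.05710684]), -0.1188895052786955)
(array([0.07112273, 0.00237036, 0.05710684]), -0.1188895052786955)
(array([0.07607253, 0.04037799, 0.05710684]), -0.1188895052786955)
```

>>> {"name": "play_rows", "arguments": {
  "claw": [1,1,1],
  "delta_pos": [
    [0,0,0],
    [0,0,0],
    [0,0,0]
  ],
  "delta_rot": [
    [0.0208,0,0],
    [0.0089,0,0],
    [0.0017,0,0]
  ]
}}

```text
time: 11.45
ee_pos: [0.4002, 0.1988, 0.0965]
eef_rot: [-0.105, 0.993, -0.059, 0.006]
ft_force: [0.5, -0.6, -10.0]
width: 0.0355
grip_force: 60.0
```

```bash
python3 -c "
from bal import *
cycle(3,3)"
```

```text
dt 0.3 expected 0.30000000000000004
t 11.45 phi -0.1196 q 0.1945 innov 0.0038 area 349 x [0.0746 0.0127 0.0632]
t 11.50 phi -0.1192 q 0.1919 innov -0.0023 area 351 x [ 0.0736 -0.0053  0.0602]
t 11.55 phi -0.1187 q 0.1905 innov -0.0012 area 349 x [ 0.0723 -0.0212  0.0584]
ROLL rows: [-0.0069, -0.0063, -0.0054]
pred end theta,vel [ 0.05  -0.07   0.058] phi -0.0603 q 0.11 std [0.0025 0.0172 0.0285] z [0.4003 0.1981 0.0965]
```

>>> {"name": "play_rows", "arguments": {
  "claw": [1,1,1],
  "delta_pos": [
    [0,0,0],
    [0,0,0],
    [0,0,0]
  ],
  "delta_rot": [
    [-0.0069,0,0],
    [-0.0063,0,0],
    [-0.0054,0,0]
  ]
}}

```text
time: 11.9
ee_pos: [0.4005, 0.1974, 0.0966]
eef_rot: [-0.104, 0.994, -0.029, 0.003]
ft_force: [0.6, 0.4, -8.8]
width: 0.0354
grip_force: 60.0
```

```bash
python3 -c "
from bal import *
cycle(4,3)"
```

```text
dt 0.3 expected 0.30000000000000004
t 11.90 phi -0.0589 q 0.1088 innov 0.0000 area 349 x [ 0.0498 -0.0701  0.0584]
t 11.95 phi -0.0583 q 0.1052 innov 0.0006 area 351 x [ 0.0467 -0.0695  0.0592]
t 12.00 phi -0.0597 q 0.1058 innov 0.0029 area 349 x [ 0.0447 -0.0644  0.0632]
ROLL rows: [-0.0061, -0.0043, -0.0029, -0.0019]
pred end theta,vel [ 0.014 -0.048  0.063] phi -0.012 q 0.026 std [0.0025 0.017  0.0276] z [0.4006 0.1971 0.0967]
```

>>> {"name": "play_rows", "arguments": {
  "claw": [1,1,1,1],
  "delta_pos": [
    [0,0,0],
    [0,0,0],
    [0,0,0],
    [0,0,0]
  ],
  "delta_rot": [
    [-0.0061,0,0],
    [-0.0043,0,0],
    [-0.0029,0,0],
    [-0.0019,0,0]
  ]
}}

```text
time: 12.45
ee_pos: [0.4004, 0.1977, 0.0965]
eef_rot: [-0.104, 0.995, -0.006, 0.001]
ft_force: [0.7, -0.1, -10.3]
width: 0.036
grip_force: 60.0
```

```bash
python3 -c "
from bal import *
cycle(4,2)"
```

```text
dt 0.4 expected 0.4
t 12.45 phi -0.0125 q 0.0378 innov 0.0114 area 344 x [ 0.0248 -0.019   0.0778]
t 12.50 phi -0.0124 q 0.0381 innov 0.0018 area 344 x [ 0.0251 -0.0082  0.0798]
ROLL rows: [0.0086, 0.0037, 0.0007, -0.0009]
pred end theta,vel [ 0.026 -0.017  0.08 ] phi -0.0504 q 0.076 std [0.0027 0.0188 0.0274] z [0.4004 0.1977 0.0966]
```

>>> {"name": "play_rows", "arguments": {
  "claw": [1,1,1,1],
  "delta_pos": [
    [0,0,0],
    [0,0,0],
    [0,0,0],
    [0,0,0]
  ],
  "delta_rot": [
    [0.0086,0,0],
    [0.0037,0,0],
    [0.0007,0,0],
    [-0.0009,0,0]
  ]
}}

```text
time: 12.95
ee_pos: [0.4003, 0.1981, 0.0965]
eef_rot: [-0.105, 0.994, -0.025, 0.003]
ft_force: [0.7, -0.1, -10.0]
width: 0.0357
grip_force: 60.0
```

```bash
python3 -c "
from bal import *
cycle(4,2)"
```

```text
dt 0.4 expected 0.4
t 12.95 phi -0.0508 q 0.0756 innov -0.0010 area 347 x [ 0.0249 -0.0201  0.0787]
t 13.00 phi -0.0505 q 0.0731 innov -0.0012 area 347 x [ 0.0231 -0.0272  0.0775]
ROLL rows: [-0.0051, -0.0035, -0.0024, -0.0016]
pred end theta,vel [ 0.005 -0.03   0.077] phi -0.0109 q 0.016 std [0.0027 0.0189 0.0279] z [0.4003 0.1979 0.0965]
```

>>> {"name": "play_rows", "arguments": {
  "claw": [1,1,1,1],
  "delta_pos": [
    [0,0,0],
    [0,0,0],
    [0,0,0],
    [0,0,0]
  ],
  "delta_rot": [
    [-0.0051,0,0],
    [-0.0035,0,0],
    [-0.0024,0,0],
    [-0.0016,0,0]
  ]
}}

```text
time: 13.45
ee_pos: [0.4005, 0.1977, 0.0966]
eef_rot: [-0.104, 0.995, -0.005, 0.001]
ft_force: [-0.1, -0.9, -10.4]
width: 0.0357
grip_force: 60.0
```

```bash
python3 -c "
from bal import *
cycle(4,2)"
```

```text
dt 0.4 expected 0.4
t 13.45 phi -0.0109 q 0.0104 innov -0.0054 area 347 x [-0.0003 -0.0443  0.0714]
t 13.50 phi -0.0108 q 0.0080 innov -0.0003 area 350 x [-0.0027 -0.0442  0.0711]
ROLL rows: [-0.0059, -0.0028, -0.0009, 0.0002]
pred end theta,vel [-0.019 -0.011  0.071] phi 0.0187 q -0.037 std [0.0027 0.0189 0.0282] z [0.4005 0.1976 0.0966]
```

>>> {"name": "play_rows", "arguments": {
  "claw": [1,1,1,1],
  "delta_pos": [
    [0,0,0],
    [0,0,0],
    [0,0,0],
    [0,0,0]
  ],
  "delta_rot": [
    [-0.0059,0,0],
    [-0.0028,0,0],
    [-0.0009,0,0],
    [0.0002,0,0]
  ]
}}

```text
time: 13.95
ee_pos: [0.4004, 0.1977, 0.0966]
eef_rot: [-0.104, 0.995, 0.009, -0.001]
ft_force: [-0.5, -0.6, -9.2]
width: 0.0357
grip_force: 60.0
```

```bash
python3 -c "
from bal import *
cycle(5,2)"
```

```text
dt 0.4 expected 0.4
t 13.95 phi 0.0181 q -0.0409 innov -0.0042 area 345 x [-0.0226 -0.0214  0.0664]
t 14.00 phi 0.0179 q -0.0424 innov -0.0009 area 343 x [-0.0242 -0.0205  0.0654]
ROLL rows: [-0.0026, -0.0005, 0.0006, 0.0012, 0.0014]
pred end theta,vel [-0.025  0.015  0.065] phi 0.0176 q -0.043 std [0.0027 0.019  0.0284] z [0.4004 0.1979 0.0965]
```

>>> {"name": "play_rows", "arguments": {
  "claw": [1,1,1,1,1],
  "delta_pos": [
    [0,0,0],
    [0,0,0],
    [0,0,0],
    [0,0,0],
    [0,0,0]
  ],
  "delta_rot": [
    [-0.0026,0,0],
    [-0.0005,0,0],
    [0.0006,0,0],
    [0.0012,0,0],
    [0.0014,0,0]
  ]
}}

```text
time: 14.55
ee_pos: [0.4004, 0.1979, 0.0966]
eef_rot: [-0.104, 0.995, 0.009, -0.001]
ft_force: [-0.4, 0.4, -9.5]
width: 0.0357
grip_force: 60.0
```

```bash
python3 -c "
from bal import *
cycle(5,2)"
```

```text
dt 0.5 expected 0.5
t 14.55 phi 0.0173 q -0.0586 innov -0.0160 area 338 x [-0.0409 -0.0253  0.0498]
t 14.60 phi 0.0171 q -0.0599 innov -0.0006 area 339 x [-0.0426 -0.0294  0.0492]
ROLL rows: [-0.0113, -0.0045, -0.0004, 0.0018, 0.0028]
pred end theta,vel [-0.049  0.029  0.049] phi 0.0535 q -0.103 std [0.0027 0.0201 0.0287] z [0.4003 0.1981 0.0966]
```

```bash
python3 - <<'E'
t=open("bal.py").read()
t=t.replace("def run_rows(x,phi,rows,f=F):\n    dp=0.\n    for d in list(rows):\n        v=d/.1;x=x.copy();x[1]+=AL*(v-dp);dp=v",
"def run_rows(x,phi,rows,f=F,lat=None):\n    dp=0.;lp=0.;lat=lat or [0]*len(rows)\n    for d,ly in zip(rows,lat):\n        v=d/.1;x=x.copy();x[1]+=AL*(v-dp)+1.145*(ly-lp)/.1;dp=v;lp=ly")
t=t.replace("x=x.copy();x[1]-=AL*dp\n","x=x.copy();x[1]-=AL*dp+1.145*lp/.1\n")
t=t.replace("x,phi=run_rows(x,phi,rows);M","x,phi=run_rows(x,phi,rows,lat=st.get('lat'));M")
open("bal.py","w").write(t)
E
cat > man.py <<'E'
from bal import *
# override: roll rows (command units), lateral rows (command units)
def man(u,l,save=True):
    st=json.load(open('st.json'));x=np.array(st['x']);rows=[-a*np.pi for a in u];lat=[.2*a for a in l]
    for k in range(1,len(u)+1):
        xe,p=run_rows(x,st['phi'],rows[:k],lat=lat[:k]);print(k,xe.round(4),round(p,4),"q",round(xe[0]-p,4),"div",round(xe[0]+xe[1]/2.29+xe[2]/5.24,4))
    if save: st['rows']=rows;st['lat']=lat;json.dump(st,open('st.json','w'))
E
python3 -c "
from man import *
man([-.007,-.003,0,.001],[.03,.03,.02,0])"
```

```text
1 [-0.0421 -0.0344  0.0492] 0.039 q -0.0812 div -0.0478
2 [-0.0389 -0.0258  0.0492] 0.0485 q -0.0874 div -0.0408
3 [-0.0363 -0.0128  0.0492] 0.0485 q -0.0847 div -0.0324
4 [-0.0366  0.001   0.0492] 0.0453 q -0.082 div -0.0268
```

Good; q stays within −0.09.

>>> {"name": "play_rows", "arguments": {
  "claw": [1,1,1,1],
  "delta_pos": [
    [0,0.03,0],
    [0,0.03,0],
    [0,0.02,0],
    [0,0,0]
  ],
  "delta_rot": [
    [-0.007,0,0],
    [-0.003,0,0],
    [0,0,0],
    [0.001,0,0]
  ]
}}

```text
time: 15.05
ee_pos: [0.3969, 0.2142, 0.0971]
eef_rot: [-0.105, 0.994, 0.023, -0.002]
ft_force: [0.2, 1.2, -9.5]
width: 0.0355
grip_force: 60.0
```

```bash
python3 -c "
from bal import *
cycle(4,2)"
```

```text
dt 0.4 expected 0.4
t 15.05 phi 0.0460 q -0.0942 innov -0.0115 area 336 x [-0.0477 -0.0289  0.0366]
t 15.10 phi 0.0455 q -0.0944 innov 0.0002 area 335 x [-0.049  -0.0252  0.0368]
ROLL rows: [-0.0059, -0.0013, 0.0013, 0.0026]
pred end theta,vel [-0.05   0.029  0.037] phi 0.0559 q -0.106 std [0.0027 0.019  0.029 ] z [0.3969 0.214  0.0971]
```

```bash
sed -i 's/"F","1"/"F","1.15"/; s/x\[0\]+xx\[1\]\/2.29+x\[2\]\/5.24/x[0]+xx[1]\/2.45+x[2]\/6.0/' bal.py; sed -i 's/2.29/2.45/;s/5.24/6.0/' man.py
python3 -c "
from man import *
man([-.006,-.001,0,.002],[.04,.04,.02,0])"
```

```text
1 [-0.0444 -0.0205  0.0368] 0.0644 q -0.1088 div -0.0467
2 [-0.037  -0.0095  0.0368] 0.0675 q -0.1045 div -0.0348
3 [-0.0326  0.0067  0.0368] 0.0675 q -0.1001 div -0.0237
4 [-0.0307  0.024   0.0368] 0.0612 q -0.0919 div -0.0147
```

```bash
python3 -c "
from man import *
man([-.004,-.003,0,.002],[.04,.04,.02,0])"
```

```text
1 [-0.0441 -0.0221  0.0368] 0.0581 q -0.1022 div -0.047
2 [-0.0373 -0.0125  0.0368] 0.0675 q -0.1048 div -0.0363
3 [-0.0332  0.0035  0.0368] 0.0675 q -0.1007 div -0.0257
4 [-0.0316  0.0204  0.0368] 0.0612 q -0.0928 div -0.0172
```

>>> {"name": "play_rows", "arguments": {
  "claw": [1,1,1,1],
  "delta_pos": [
    [0,0.04,0],
    [0,0.04,0],
    [0,0.02,0],
    [0,0,0]
  ],
  "delta_rot": [
    [-0.004,0,0],
    [-0.003,0,0],
    [0,0,0],
    [0.002,0,0]
  ]
}}

```text
time: 15.55
ee_pos: [0.3928, 0.2337, 0.0983]
eef_rot: [-0.105, 0.994, 0.031, -0.003]
ft_force: [-0.4, 0.6, -10.0]
width: 0.0356
grip_force: 60.0
```

```bash
python3 -c "
from bal import *
cycle(4,2)"
```

```text
dt 0.4 expected 0.4
t 15.55 phi 0.0616 q -0.0968 innov -0.0035 area 343 x [-0.035   0.0109  0.0328]
t 15.60 phi 0.0608 q -0.0958 innov -0.0007 area 341 x [-0.0348  0.016   0.0319]
ROLL rows: [0.0064, 0.0046, 0.0032, 0.0022]
pred end theta,vel [-0.018  0.03   0.032] phi 0.0092 q -0.027 std [0.0027 0.0193 0.0288] z [0.3928 0.2335 0.0982]
```

>>> {"name": "play_rows", "arguments": {
  "claw": [1,1,1,1],
  "delta_pos": [
    [0,0,0],
    [0,0,0],
    [0,0,0],
    [0,0,0]
  ],
  "delta_rot": [
    [0.0064,0,0],
    [0.0046,0,0],
    [0.0032,0,0],
    [0.0022,0,0]
  ]
}}

```text
time: 16.05
ee_pos: [0.3929, 0.2333, 0.0982]
eef_rot: [-0.105, 0.995, 0.005, -0.0]
ft_force: [-0.0, -0.0, -9.6]
width: 0.0355
grip_force: 60.0
```

```bash
python3 -c "
from bal import *
cycle(4,2)"
```

```text
dt 0.4 expected 0.4
t 16.05 phi 0.0094 q -0.0272 innov 0.0001 area 346 x [-0.0178  0.0302  0.0321]
t 16.10 phi 0.0092 q -0.0249 innov 0.0006 area 345 x [-0.016   0.0301  0.0327]
ROLL rows: [0.0028, 0.0016, 0.0008, 0.0003]
pred end theta,vel [-0.005  0.012  0.033] phi -0.0081 q 0.003 std [0.0027 0.0193 0.0288] z [0.3928 0.2334 0.0982]
```

>>> {"name": "play_rows", "arguments": {
  "claw": [1,1,1,1],
  "delta_pos": [
    [0,0,0],
    [0,0,0],
    [0,0,0],
    [0,0,0]
  ],
  "delta_rot": [
    [0.0028,0,0],
    [0.0016,0,0],
    [0.0008,0,0],
    [0.0003,0,0]
  ]
}}

```text
time: 16.55
ee_pos: [0.3929, 0.2332, 0.0982]
eef_rot: [-0.104, 0.995, -0.004, 0.0]
ft_force: [-0.5, 0.0, -9.3]
width: 0.0355
grip_force: 60.0
```

```bash
python3 -c "
from bal import *
cycle(5,2)"
```

```text
dt 0.4 expected 0.4
t 16.55 phi -0.0072 q -0.0008 innov -0.0031 area 348 x [-0.0079  0.0039  0.0292]
t 16.60 phi -0.0072 q -0.0006 innov -0.0001 area 346 x [-0.0078  0.0009  0.0291]
ROLL rows: [-0.0034, -0.0017, -0.0006, 0.0, 0.0004]
pred end theta,vel [-0.01   0.003  0.029] phi 0.0094 q -0.019 std [0.0027 0.0193 0.0288] z [0.3929 0.2331 0.0982]
```

```bash
python3 - <<'E'
t=open("bal.py").read()
t=t.replace("for d in rows:\n            dt=.1","for k,d in enumerate(rows):\n            dt=.1")
t=t.replace("np.array([AL*d,0,0])","np.array([AL*d+1.145*(lat[k] if lat and k<len(lat) else 0),0,0])")
t=t.replace("def cycle(nrows,ncam=2):","def cycle(nrows,ncam=2,lat=None):")
t=t.replace("d=plan(x,phi);u","cv2.imwrite('pics/last.png',c['pixels'][:,:,::-1])\n    L=[.2*a for a in lat] if lat else None\n    d=plan(x,phi,lat=L);u")
t=t.replace("xe,pe=run_rows(x,phi,rows);print","L=L[:nrows] if L else None\n    xe,pe=run_rows(x,phi,rows,lat=L);print").replace("rows=rows),open","rows=rows,lat=L),open")
open("bal.py","w").write(t)
t=open("man.py").read()
t+='''
def replan(n,lat):
    st=json.load(open('st.json'));d=plan(np.array(st['x']),st['phi'],lat=[.2*a for a in lat]);u=np.round(-d[:n]/np.pi,4).tolist();print("ROLL",u);man(u,lat[:n])
'''
open("man.py","w").write(t)
E
python3 - <<'E'
from man import *
s=r.read_state();X,Y,Z,p,piv,phi=geom(s)
O=np.array([.645,.25,0]);yb=.21;u=np.array([np.cos(yb),np.sin(yb)]);v=np.array([-u[1],u[0]])
e=p[:2]+.15*X[:2]-O[:2];print("nominal stand in bay x,y",e@u,e@v,"yaw",np.arctan2(X[1],X[0]))
replan(5,[-.005,-.01,-.015,-.015,-.015]+[-.015]*4+[-.01,-.005])
E
```

```text
nominal stand in bay x,y -0.10007749645261235 0.03585793252326554 yaw 0.20900505941669115
ROLL [-0.0073, -0.0034, -0.001, 0.0004, 0.0011]
1 [-0.0106 -0.0015  0.0291] 0.0157 q -0.0263 div -0.0064
2 [-0.0134  0.0059  0.0291] 0.0264 q -0.0398 div -0.0061
3 [-0.016   0.0152  0.0291] 0.0295 q -0.0455 div -0.0049
4 [-0.0174  0.0234  0.0291] 0.0283 q -0.0456 div -0.003
5 [-0.018   0.0295  0.0291] 0.0248 q -0.0428 div -0.0011
```

>>> {"name": "play_rows", "arguments": {
  "claw": [1,1,1,1,1],
  "delta_pos": [
    [0,-0.005,0],
    [0,-0.01,0],
    [0,-0.015,0],
    [0,-0.015,0],
    [0,-0.015,0]
  ],
  "delta_rot": [
    [-0.0073,0,0],
    [-0.0034,0,0],
    [-0.001,0,0],
    [0.0004,0,0],
    [0.0011,0,0]
  ]
}}

```text
time: 17.15
ee_pos: [0.3955, 0.221, 0.0979]
eef_rot: [-0.104, 0.994, 0.012, -0.001]
ft_force: [0.5, 0.8, -9.7]
width: 0.0356
grip_force: 60.0
```

```bash
python3 -c "
from bal import *
cycle(4,2,[-.015]*4+[-.015,-.01,-.005])"
```

```text
dt 0.5 expected 0.5
t 17.15 phi 0.0245 q -0.0405 innov 0.0019 area 344 x [-0.0161  0.0344  0.0308]
t 17.20 phi 0.0240 q -0.0380 innov 0.0003 area 342 x [-0.0142  0.0378  0.0311]
ROLL rows: [0.0048, 0.003, 0.0017, 0.0009]
pred end theta,vel [-0.007  0.035  0.031] phi -0.0087 q 0.002 std [0.0027 0.0205 0.029 ] z [0.3956 0.2206 0.0979]
```

>>> {"name": "play_rows", "arguments": {
  "claw": [1,1,1,1],
  "delta_pos": [
    [0,-0.015,0],
    [0,-0.015,0],
    [0,-0.015,0],
    [0,-0.015,0]
  ],
  "delta_rot": [
    [0.0048,0,0],
    [0.003,0,0],
    [0.0017,0,0],
    [0.0009,0,0]
  ]
}}

```text
time: 17.65
ee_pos: [0.3979, 0.2095, 0.0978]
eef_rot: [-0.105, 0.995, -0.004, 0.0]
ft_force: [-0.4, 0.4, -9.3]
width: 0.0352
grip_force: 60.0
```

```bash
python3 - <<'E'
from bal import *
cycle(4,2,[-.01,-.01,-.005,0])
s=r.read_state();X,Y,Z,p,piv,phi=geom(s)
d=np.load("pics/t1.png.npz");K,T=d["K"],d["T"];b=p-.0563*Z
for x,y in[(.2,-.05),(.2,.05),(.08,-.05)]: print(x,y,5*(proj(K,T,b+x*X+y*Y+.012*Z)-[79.6,154.6]))
O=np.array([.645,.25,0]);u=np.array([np.cos(.21),np.sin(.21)]);v=np.array([-u[1],u[0]])
e=p[:2]+.15*X[:2]-O[:2];print("nominal stand in bay x,y",e@u,e@v)
a=cv2.imread("pics/last.png")[155:265,80:180];cv2.imwrite("pics/t2c.png",cv2.convertScaleAbs(cv2.resize(a,None,fx=5,fy=5,interpolation=cv2.INTER_CUBIC),alpha=1.6))
E
```

```text
dt 0.4 expected 0.4
t 17.65 phi -0.0082 q 0.0039 innov 0.0026 area 346 x [-0.0044  0.0426  0.0339]
t 17.70 phi -0.0085 q 0.0055 innov -0.0006 area 347 x [-0.0027  0.0391  0.0332]
ROLL rows: [0.0037, 0.0016, 0.0003, -0.0005]
pred end theta,vel [0.004 0.009 0.033] phi -0.0245 q 0.029 std [0.0027 0.0193 0.0293] z [0.398  0.209  0.0978]
0.2 -0.05 [336.43624809 265.51172081]
0.2 0.05 [178.45412045 294.50609458]
0.08 -0.05 [366.51076215 454.60162083]
nominal stand in bay x,y -0.10011405046515945 0.011377808417545538
```

View pics/t2c.png

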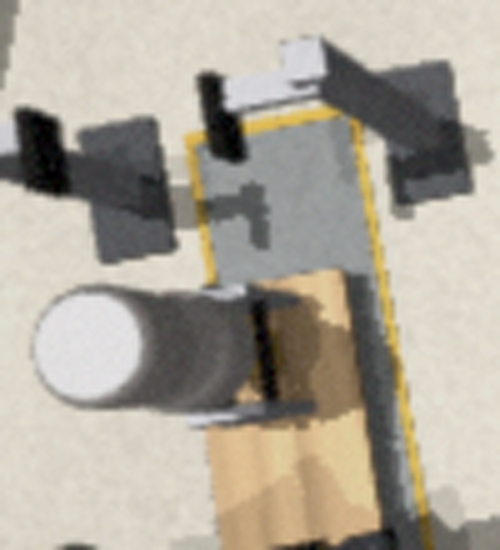

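```bash
python3 - <<'E'
from man import *
replan(4,[-.005,-.01,-.01,-.005,0])
E
```

```text
ROLL [0.0037, 0.0015, 0.0003, -0.0005]
1 [0.0023 0.0329 0.0332] -0.0201 q 0.0224 div 0.0213
2 [0.0033 0.026  0.0332] -0.0248 q 0.0281 div 0.0195
3 [0.0033 0.0183 0.0332] -0.0257 q 0.029 div 0.0163
4 [0.0035 0.0107 0.0332] -0.0242 q 0.0277 div 0.0134
```

>>> {"name": "play_rows", "arguments": {
  "claw": [1,1,1,1],
  "delta_pos": [
    [-0.01,-0.005,0],
    [-0.02,-0.01,0],
    [-0.03,-0.01,0],
    [-0.03,-0.005,0]
  ],
  "delta_rot": [
    [0.0037,0,0],
    [0.0015,0,0],
    [0.0003,0,0],
    [-0.0005,0,0]
  ]
}}

```text
time: 18.15
ee_pos: [0.4175, 0.2075, 0.098]
eef_rot: [-0.104, 0.994, -0.012, 0.001]
ft_force: [-0.2, -0.8, -9.3]
width: 0.0351
grip_force: 60.0
```

```bash
cat > c.py <<'E'
from bal import *
def go(n,lat=None):
    cycle(n,2,lat)
    s=r.read_state();X,Y,Z,p,piv,phi=geom(s)
    O=np.array([.645,.25,0]);u=np.array([np.cos(.21),np.sin(.21)]);v=np.array([-u[1],u[0]])
    e=p[:2]+.15*X[:2]-O[:2];print("nominal x,y",e@u,e@v,"z",p[2]-.0567,"tilt",X[2],s["ft_force"].round(1))
E
python3 -c "
from c import *
go(4,[0,-.005,-.005,0])"
```

```text
dt 0.4 expected 0.4
t 18.15 phi -0.0235 q 0.0245 innov -0.0025 area 340 x [0.001  0.0038 0.0303]
t 18.20 phi -0.0233 q 0.0243 innov -0.0000 area 343 x [ 0.0011 -0.0005  0.0303]
ROLL rows: [-0.0047, -0.0027, -0.0014, -0.0006]
pred end theta,vel [-0.006 -0.004  0.03 ] phi 0.0063 q -0.012 std [0.0027 0.0193 0.0291] z [0.4185 0.2075 0.0981]
nominal x,y -0.08102939125835652 0.005380610518517416 z 0.04131570361549364 tilt 0.000745877649923816 [ 0.1 -0.7 -9.6]
```

>>> {"name": "play_rows", "arguments": {
  "claw": [1,1,1,1],
  "delta_pos": [
    [-0.03,0,0.02],
    [-0.03,-0.005,0.02],
    [-0.03,-0.005,0.02],
    [-0.03,0,0.02]
  ],
  "delta_rot": [
    [-0.0047,0,0],
    [-0.0027,0,0],
    [-0.0014,0,0],
    [-0.0006,0,0]
  ]
}}

```text
time: 18.65
ee_pos: [0.4413, 0.21, 0.0814]
eef_rot: [-0.104, 0.995, 0.003, -0.0]
ft_force: [-0.1, 0.4, -9.7]
width: 0.0353
grip_force: 60.0
```

```bash
python3 -c "
from c import *
go(4)"
```

```text
dt 0.4 expected 0.4
t 18.65 phi 0.0060 q -0.0149 innov -0.0027 area 328 x [-0.0088 -0.0115  0.0272]
t 18.70 phi 0.0058 q -0.0162 innov -0.0011 area 329 x [-0.01   -0.0138  0.026 ]
ROLL rows: [-0.0035, -0.0014, -0.0001, 0.0006]
pred end theta,vel [-0.014  0.002  0.026] phi 0.0196 q -0.034 std [0.0027 0.0193 0.0289] z [0.4418 0.2102 0.081 ]
nominal x,y -0.05765572424860094 0.0032915172842233695 z 0.02453593384414797 tilt -0.0005308570635301552 [ -0.1   0.2 -10.2]
```

>>> {"name": "play_rows", "arguments": {
  "claw": [1,1,1,1],
  "delta_pos": [
    [-0.03,0,0],
    [-0.03,0,0],
    [-0.03,0,0],
    [-0.03,0,0]
  ],
  "delta_rot": [
    [-0.0035,0,0],
    [-0.0014,0,0],
    [-0.0001,0,0],
    [0.0006,0,0]
  ]
}}

```text
time: 19.15
ee_pos: [0.4648, 0.2154, 0.0821]
eef_rot: [-0.104, 0.995, 0.01, -0.001]
ft_force: [0.5, -0.8, -8.1]
width: 0.0354
grip_force: 60.0
```

```bash
python3 -c "
from c import *
go(4)"
```

```text
dt 0.4 expected 0.4
t 19.15 phi 0.0199 q -0.0244 innov 0.0098 area 323 x [-0.0049  0.0289  0.037 ]
t 19.20 phi 0.0197 q -0.0229 innov 0.0002 area 319 x [-0.0032  0.0347  0.0372]
ROLL rows: [0.0125, 0.0063, 0.0024, 0.0001]
pred end theta,vel [0.016 0.011 0.037] phi -0.0472 q 0.063 std [0.0027 0.0193 0.0288] z [0.4657 0.2158 0.0822]
nominal x,y -0.033116362429921775 0.0038060152013263335 z 0.025413217136161764 tilt 0.0009090278338524859 [ 0.1 -1.  -9.9]
```

```bash
python3 - <<'E'
from man import *
man([.01,.004,.002,0],[0,0,0,0])
a=cv2.imread("pics/last.png")[155:265,80:180];cv2.imwrite("pics/t3c.png",cv2.convertScaleAbs(cv2.resize(a,None,fx=5,fy=5,interpolation=cv2.INTER_CUBIC),alpha=1.6))
E
```

```text
1 [0.005  0.0453 0.0372] -0.0117 q 0.0167 div 0.0297
2 [0.0102 0.0427 0.0372] -0.0243 q 0.0345 div 0.0339
3 [0.0147 0.0384 0.0372] -0.0305 q 0.0452 div 0.0366
4 [0.0183 0.0352 0.0372] -0.0305 q 0.0489 div 0.0389
```

View pics/t3c.png

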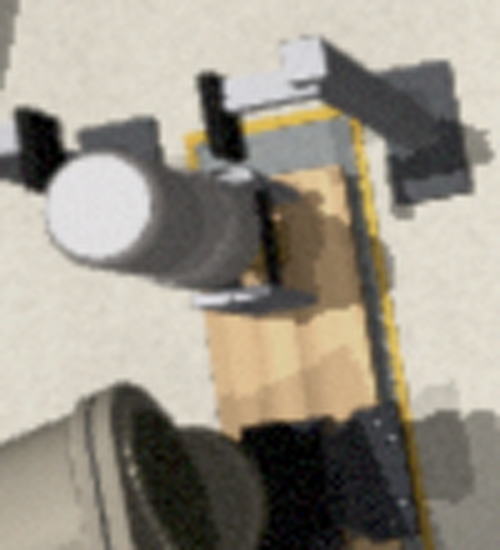

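```bash
python3 - <<'E'
from man import *
man([.012,.005,.002,0],[0,0,0,0])
E
```

```text
1 [0.0053 0.0437 0.0372] -0.018 q 0.0233 div 0.0294
2 [0.0104 0.0373 0.0372] -0.0337 q 0.0441 div 0.0318
3 [0.0141 0.0282 0.0372] -0.04 q 0.054 div 0.0318
4 [0.0165 0.0198 0.0372] -0.04 q 0.0564 div 0.0307
```

>>> {"name": "play_rows", "arguments": {
  "claw": [1,1,1,1],
  "delta_pos": [
    [-0.03,0,0],
    [-0.03,0,0],
    [-0.03,0,0],
    [-0.03,0,0]
  ],
  "delta_rot": [
    [0.012,0,0],
    [0.005,0,0],
    [0.002,0,0],
    [0,0,0]
  ]
}}

```text
time: 19.65
ee_pos: [0.4879, 0.2208, 0.0819]
eef_rot: [-0.105, 0.994, -0.02, 0.002]
ft_force: [0.0, 0.2, -9.2]
width: 0.0357
grip_force: 60.0
```

```bash
python3 -c "
from c import *
go(4)"
```

```text
dt 0.4 expected 0.4
t 19.65 phi -0.0395 q 0.0529 innov -0.0031 area 318 x [0.0135 0.0114 0.0337]
t 19.70 phi -0.0394 q 0.0523 innov -0.0010 area 317 x [0.0133 0.0044 0.0326]
ROLL rows: [-0.0022, -0.002, -0.0017, -0.0014]
pred end theta,vel [ 0.008 -0.014  0.033] phi -0.0164 q 0.024 std [0.0027 0.0193 0.0288] z [0.489  0.2207 0.0821]
nominal x,y -0.00923752907851941 0.0033931462279734766 z 0.025310275066281973 tilt 0.0006735953660661487 [ 0.6  0.6 -9.5]
```

>>> {"name": "play_rows", "arguments": {
  "claw": [1,1,1,1],
  "delta_pos": [
    [-0.02,0,0.01],
    [-0.015,0,0.02],
    [-0.01,0,0.02],
    [0,0,0.02]
  ],
  "delta_rot": [
    [-0.0022,0,0],
    [-0.002,0,0],
    [-0.0017,0,0],
    [-0.0014,0,0]
  ]
}}

```text
time: 20.15
ee_pos: [0.4967, 0.2215, 0.0675]
eef_rot: [-0.104, 0.995, -0.008, 0.001]
ft_force: [-0.5, 0.1, -9.2]
width: 0.0353
grip_force: 60.0
```

```bash
python3 -c "
from c import *
go(4)"
```

```text
dt 0.4 expected 0.4
t 20.15 phi -0.0166 q 0.0053 innov -0.0192 area 299 x [-0.0106 -0.0664  0.0111]
t 20.20 phi -0.0168 q 0.0032 innov 0.0004 area 300 x [-0.0138 -0.0719  0.0115]
ROLL rows: [-0.0225, -0.0106, -0.0033, 0.0009]
pred end theta,vel [-0.047 -0.011  0.012] phi 0.0947 q -0.141 std [0.0027 0.0193 0.0288] z [0.4961 0.2212 0.0668]
nominal x,y -0.0017267403623065938 0.002688872595134637 z 0.0103840663223361 tilt -0.001459729208531561 [-0.2 -0.1 -9. ]
```

>>> {"name": "play_rows", "arguments": {
  "claw": [1,1,1,1,1,1],
  "delta_pos": [
    [0,0,0.01],
    [0,0,0.01],
    [0,0,0.01],
    [0,0,0.01],
    [0,0,0.006],
    [0,0,0]
  ],
  "delta_rot": [
    [-0.003,0,0],
    [-0.0015,0,0],
    [-0.0008,0,0],
    [0,0,0],
    [0,0,0],
    [0,0,0]
  ]
}}

```text
time: 20.85
ee_pos: [0.4964, 0.2218, 0.0586]
eef_rot: [-0.104, 0.995, -0.0, -0.0]
ft_force: [-0.0, -0.8, -8.8]
width: 0.0354
grip_force: 60.0
```

```bash
python3 - <<'E'
from bal import *
for i in range(3):
    s,ph,q,n,c,uv=measure(OFF);print(s["time"],ph,q,n,uv,s["ee_pos"],s["ft_force"].round(2),s["torque"].round(2))
X,Y,Z,p,piv,phi=geom(s);print(X,Y)
E
```

```text
20.85 -0.0003557971556573686 -0.06620133278030171 284 [ 95.77112676 185.12323944] [0.49636765 0.22178831 0.0585535 ] [-0.02 -0.77 -8.8 ] [-0.05  0.62 -0.07]
20.9 -0.0003335168437680414 -0.06737867384897994 288 [ 95.65625    185.10416667] [0.49647289 0.22180819 0.05869845] [ -0.46  -0.6  -10.4 ] [-0.08  0.59 -0.05]
20.95 -0.00025137809815615184 -0.06959095063686915 283 [ 95.4770318  185.15194346] [0.49652025 0.22183453 0.05879049] [ 0.2  -0.03 -9.47] [-0.09  0.59  0.  ]
[9.78220465e-01 2.07568593e-01 3.93039498e-05] [-2.07568577e-01  9.78220437e-01 -2.51378096e-04]
```

>>> {"name": "play_rows", "arguments": {
  "claw": [1,1,1,1,1],
  "delta_pos": [
    [0,0,0.004],
    [0,0,0.004],
    [0,0,0.003],
    [0,0,0],
    [0,0,0]
  ],
  "delta_rot": [
    [0,0,0],
    [0,0,0],
    [0,0,0],
    [0,0,0],
    [0,0,0]
  ]
}}

```text
time: 21.5
ee_pos: [0.4967, 0.2219, 0.0568]
eef_rot: [-0.104, 0.995, 0.0, 0.0]
ft_force: [-0.5, 0.1, -6.0]
width: 0.0353
grip_force: 60.0
```

```bash
python3 - <<'E'
from bal import *
s,ph,q,n,c,uv=measure(OFF);print(s["time"],ph,q,n,s["ee_pos"],s["ft_force"].round(2),s["torque"].round(2))
E
```

```text
21.5 -4.00694623351637e-05 -0.06928589121509894 286 [0.49671207 0.22191206 0.05679128] [-0.49  0.14 -6.  ] [-0.1   0.38 -0.06]
```

>>> {"name": "play_rows", "arguments": {
  "claw": [1,1,1,1],
  "delta_pos": [
    [0,0,0.003],
    [0,0,0.002],
    [0,0,0],
    [0,0,0]
  ],
  "delta_rot": [
    [0,0,0],
    [0,0,0],
    [0,0,0],
    [0,0,0]
  ]
}}

```text
time: 21.95
ee_pos: [0.4967, 0.222, 0.0567]
eef_rot: [-0.104, 0.995, 0.0, 0.0]
ft_force: [-6.1, -2.1, 6.2]
width: 0.0352
grip_force: 60.0
```

```bash
python3 - <<'E'
from bal import *
s,ph,q,n,c,uv=measure(OFF);print(s["time"],ph,q,n,s["ee_pos"],s["ft_force"].round(2),s["torque"].round(2))
E
```

```text
21.95 0.00029782323446197854 -0.06946871550687223 285 [0.49673287 0.22195781 0.05665191] [-6.06 -2.13  6.16] [-0.73  1.31  0.  ]
```

Down flat. I open the gripper gently, then rise straight up.

>>> {"name": "play_rows", "arguments": {
  "claw": [0.5,0.45,0.3,0.15,0,0,0,0],
  "delta_pos": [
    [0,0,0],
    [0,0,0],
    [0,0,0],
    [0,0,0],
    [0,0,0],
    [0,0,0],
    [0,0,0],
    [0,0,0]
  ],
  "delta_rot": [
    [0,0,0],
    [0,0,0],
    [0,0,0],
    [0,0,0],
    [0,0,0],
    [0,0,0],
    [0,0,0],
    [0,0,0]
  ]
}}

```text
time: 22.8
ee_pos: [0.4965, 0.2218, 0.0555]
eef_rot: [-0.104, 0.995, -0.0, 0.0]
ft_force: [0.9, 0.5, 0.5]
width: 0.0843
grip_force: 0.0
```

>>> {"name": "play_rows", "arguments": {
  "claw": [0,0,0,0,0,0,0,0],
  "delta_pos": [
    [0,0,-0.02],
    [0,0,-0.05],
    [0,0,-0.1],
    [0,0,-0.1],
    [0.05,0,-0.1],
    [0.05,0,-0.1],
    [0,0,-0.05],
    [0,0,0]
  ],
  "delta_rot": [
    [0,0,0],
    [0,0,0],
    [0,0,0],
    [0,0,0],
    [0,0,0],
    [0,0,0],
    [0,0,0],
    [0,0,0]
  ]
}}

```text
time: 23.6
ee_pos: [0.478, 0.2182, 0.1614]
eef_rot: [-0.104, 0.995, 0.001, 0.002]
ft_force: [0.7, -0.0, -0.4]
width: 0.0871
grip_force: 0.0
```

```bash
python3 - <<'E'
from h import *
s=r.read_state();print(s["time"],s["ee_pos"],s["width"],s["ft_force"])
c,K,T=snap("top","pics/t4.png");c2,_,_=snap("side","pics/s4.png")
f=lambda a:cv2.convertScaleAbs(cv2.resize(a[:,:,::-1],None,fx=4,fy=4,interpolation=cv2.INTER_CUBIC),alpha=1.6)
cv2.imwrite("pics/f.png",np.hstack([f(c["pixels"][145:285,80:180]),f(c2["pixels"][50:190,190:290])]))
O=np.array([.645,.25,0]);u=np.array([np.cos(.21),np.sin(.21),0]);v=np.array([-u[1],u[0],0])
for x,y in[(.05,-.05),(.05,.05),(-.25,-.05),(-.25,.05)]: print(x,y,4*(proj(K,T,O+x*u+y*v+[0,0,.012])-[79.6,144.6]))
E
```

```text
23.6 [0.47796245 0.21821095 0.16141376] 0.0871197733136228 [ 0.72541085 -0.04254159 -0.44405361]
0.05 -0.05 [276.658104   133.37931872]
0.05 0.05 [155.2490111  155.36155235]
-0.25 -0.05 [335.77226413 497.86894052]
-0.25 0.05 [211.71698191 521.49829425]
```

View pics/f.png

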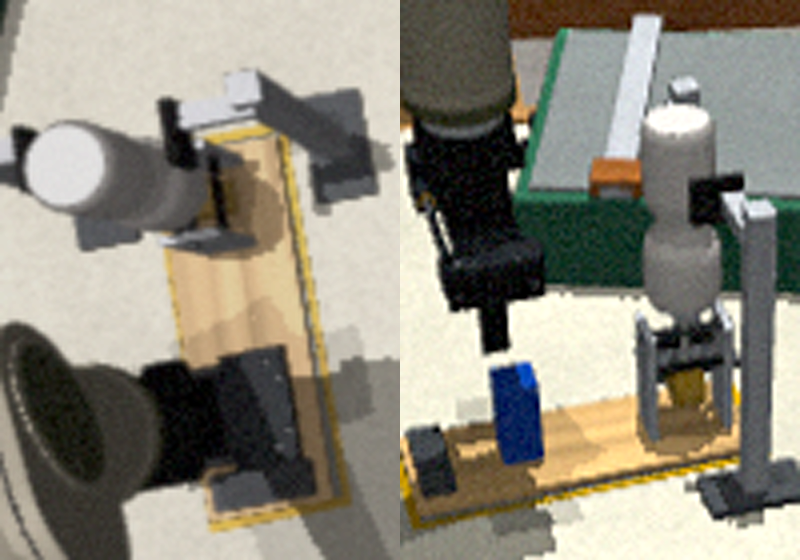

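The picture shows the base inside the yellow-edged pad, with its front right corner at (278,137) against a predicted (277,133). The model stands between the pads and the gripper is clear of the post.

```bash
python3 -c "
from h import *
print(r.close_job())"
```

```text
the job is handed in; nothing more can be done
None
```

I balanced the model in the air for over 5 s (about 11.8 to 17.2 s on the clock, by the camera's lean readings), then parked the stand in the bay with the model upright between the pads, let go and handed it in at about 24 s; the hand-in call gave no verdict.

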